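# Swing down the fume hood's filter hatch with the hook pole

## Task

The filter under the small fume hood is due for changing, so open the counterweighted hatch in the hood's underside: fetch the hook pole whose handle has slid under the hood, put its hook well through the ring eye on the hatch's front edge and swing the hatch all the way down to its stop. Past the middle the weight tips over and pulls the hatch down, so keep the hook in the eye until the hatch is on its stop and do not let it drop; never touch the hatch with the hand, as it is hot. Then unhook, leave the hatch hanging open, lay the pole flat on the table in front of the hood, clear of it, and leave the cup, bottle and spool where they are.

Things in the scene. Friction and masses are not known exactly. Their poses are not given: they have to be found in the camera images.
- hood: Grey fume hood, fixed on a post. Origin on the table straight below the hatch's hinge line, mid width; x level to the back, y along the hinge, z up; front faces -x. Sheet box x -125 to +30 mm, y +-101, underside z 305, roof 378, black fan up to 440. Post 30x40 at x 46, foot plate x 9 to 83, y +-46, 8 high. The space below is otherwise open but too low for a gripper
- pole: Loose hook pole, 0.16 kg. Origin: centre of its wooden handle, 11 mm above the table as it lies flat; x runs along it to the hook, y is the side the hook points to, z up. Handle 110 mm long (x +-55), 22x22 mm square; 10 mm steel rod on to x 235, there bent square. It balances on the handle. Starts with the handle under the hood, hook end out of the hood's front, roughly square to it
- hook (a point): Middle of the pole's hook leg: at x 235, y 23, z 0 mm in the pole's frame. The leg is a 10 mm round bar at right angles to the rod, running from the rod (y 0) to its round end at y 47 mm
- hinge (a point): Middle of the hatch's hinge line, fixed on the hood at x 0, y 0, z 305 mm in the hood's frame; the line runs along the hood's y
- eye (a point): Centre of the ring eye fixed on the hatch's front edge. Ring of 7 mm bar, 29 mm inside, 43 mm outside; its hole runs along the hood's y, open both sides, so a leg parallel to the hinge can turn in it. Hatch shut: at x -150, y 0, z 298 mm in the hood's frame, 25 mm in front of the sheet. It swings at 150 mm about the hinge; fully down at about x -21, z 155
- hatch (a joint): Hatch angle (rad): 0 shut, level in the hood's underside; grows as the front edge swings down and back to the stop at 1.48. Steel plate 121x176 mm, hinged at its back edge; arm with a round 60 mm weight outside the hood's +y side. The weight holds it shut (2 to 3.5 N at the eye), balances near 0.93, then pulls it down (up to 2 N). Let go, it snaps shut or drops; little friction
- cup: Bystander: clear plastic cup, 70 mm wide, 80 mm high; origin under its middle
- bottle: Bystander: milky plastic bottle, 72 mm wide, 165 mm high; origin under its middle
- spool: Bystander: white spool of wick standing upright, 62 mm wide, 51 mm high; origin under its middle

How it is judged:
By the outcome, as a careful person would: the job done as asked, in the order asked, and still so for the second after the job is handed in, with the robot touching nothing.
It also fails if it takes over 72 s, if anything falls off the work surface, if the arm or the gripper's body presses on something with over 40 N, if the wrist force passes 120 N, or if a joint passes its speed limit or range.

## Robot

A 6-joint arm with a two-finger parallel gripper is mounted at the origin on the work surface; the furniture and walls round the work are solid. World frame = base frame: x ahead of the robot, y to its left, z up, the work surface at z = 0. Lengths are in m, angles in degrees, forces in N, time in s.
With the tool pointing down it reaches from about 0.25 to 0.725 m from the base axis. Payload 9.7 kg.
Tool frame: the origin (TCP) lies midway between the tips of the shut fingers; the grasp point (between the pads) lies 19 mm behind it; z points along the fingers, y is the line along which they close (so a half turn about z gives the same grasp; the last joint's range is limited). The gripper opens to 85 mm and grips with 20 to 120 N. Pads are 22 mm wide; open, the fingers measure 114 mm over their backs; the gripper's body (76 mm by 85 mm) begins 54 mm behind the grasp point. The pads swing forward as they close: fully open they stand 13 mm farther back than shut.
Start: joints at [72.938, 4.979, 10.078, 95.1, 0, 90], TCP at [0.161, 0.526, 0.231] pointing down, gripper open.
Joint ranges: [-179.16, 179.16], [-48.56, 103.87], [-65.8, 70.77], [-126.05, 130.52], [-82.76, 87.17], [-180, 180]. Speed limits (degrees/s): [127.2, 127.2, 147.25, 180, 180, 180].

## Interface

Orientations are given as [roll, pitch, yaw] about the fixed x, y, z axes, in that order (R = Rz(yaw) Ry(pitch) Rx(roll)).
In Python, from workcell import * gives the robot as it stands.
- The arm moves only by the tool servo_tool, never from a script. Its argument "moves" is a list of rows, each a list of 4 numbers: the shift along the world's x, y, z in cm, then the turn about the world's z in rad. A call has 1 to 20 rows; each row is the pose to reach, as a shift and turn from the pose commanded when the call began; what a row does not reach only later rows make up. A row lasts 1/12 s, in which the tool goes at most 41.7 mm and 7.16 degrees, less where a joint would pass 70% of its speed; a pose out of reach is approached as far as the arm can. A call with a gripper value outside its range is refused whole. "claw" is the closure, from 0 (fully open) to 1 (shut), set as the call begins (left out, the last holds). The fingers move at their own pace and stop on an object; "force" is the grip in N (left out, the last holds). Time passes only in rows, so rows that repeat a pose let the fingers close. It gives the time, the measured TCP pose, the force, the opening and the grip force at its end, in the units of the state.
- get_obs(): the state, without advancing time (a new reading comes with each control period).
- camera(name): name is "side" or "top" or "wrist"; returns the picture (384x512x3 uint8, red, green, blue); there is no depth.
- get_calibration(name): a dict with "fx", "fy", "cx", "cy" (pixels), "rvec" (rotation vector, rad) and "tvec" (3), from world to camera coordinates, as OpenCV has them; the wrist camera has in their place "tool_from_camera" (4x4, takes a point from camera to tool coordinates, whose origin is the TCP and whose axes are the flange's). Camera axes: x right, y down, z forward; pixel columns grow to the right and rows downward; lengths in m; the calibration is good to about 2 mm. A picture is of the moment at which its call begins: read the wrist's pose just before it. get_calibration takes no time and is no camera call.
- job_done(): hands the job in; it is judged then, once.
The state is a dict: "time": time; "q": joint angles; "qd": joint speeds; "joint_efforts": joint torques, N m; "ee_pos": TCP position; "tcp_rot": TCP orientation; "wrist_force": force on the tool from outside, world axes, zero at the start; "torque": the same for the moment, N m; "opening": finger opening in m; "grasp_force": force on a finger pad.
Only numpy, scipy, OpenCV 4.12 (cv2) and the standard library are available. Lean on these libraries where they do the work, as an engineer would, in place of code of your own. Each camera call takes 0.05 s, during which the arm holds its last target. There are 200 camera calls.

## Working session

There is one attempt and no reset: what is moved stays moved. The work goes in short steps, Python scripts to look and compute and a tool call to move; the robot and the scene stay as the last step left them, time stands still between calls to the robot, and variables do not carry over. Pictures are saved under pics/ and viewed, at most 10 in all, crops included, and the job is handed in when it is done.

Besides the shell and the picture viewer there is one more tool, called after "Call:" as name(argument=value, ...), one argument or row to a line, values as JSON. servo_tool: Moves the arm, as the interface text tells. Its arguments: {"type":"object","properties":{"moves":{"type":"array","items":{"type":"array","items":{"type":"number"}}},"claw":{"type":"number"},"force":{"type":"number"}},"required":["moves"]}

```bash
mkdir -p pics
cat > h.py <<'E'
from workcell import *
import numpy as np, cv2
def snap(n,f):
    im=camera(n); cv2.imwrite('pics/'+f,im[:,:,::-1].copy()); return im
def PR(n):
    c=get_calibration(n); K=np.array([[c['fx'],0,c['cx']],[0,c['fy'],c['cy']],[0,0,1.]])
    return K,np.array(c['rvec'],float),np.array(c['tvec'],float)
def proj(n,P):
    K,r,t=PR(n); return cv2.projectPoints(np.array(P,float).reshape(-1,3),r,t,K,None)[0][:,0]
def onz(n,uv,z):
    K,r,t=PR(n); R=cv2.Rodrigues(r)[0]; C=-R.T@t.ravel(); d=R.T@np.linalg.inv(K)@np.array([*uv,1.]); return C+d*(z-C[2])/d[2]
E
python3 - <<'E'
from h import *
a=snap('side','s0.png');b=snap('top','t0.png')
cv2.imwrite('pics/st.png',cv2.resize(np.hstack([a,b])[:,:,::-1],(800,300)))
for n in('side','top'):
    K,r,t=PR(n);R=cv2.Rodrigues(r)[0];print(n,K[0,0],-R.T@t.ravel(),R[2])
print(get_obs())
E
```

```text
side 371.4480567571648 [1.50208103 0.01881399 0.88732658] [-0.80360924 -0.06111665 -0.59201093]
top 429.52756254613007 [ 0.13645272 -0.23869033  1.45918789] [ 0.28780343  0.13717439 -0.94781452]
{'time': 0.1, 'q': array([7.29386514e+01, 5.00832594e+00, 1.00398130e+01, 9.50977411e+01,
       1.06429508e-03, 9.00002294e+01]), 'qd': array([ 0.03951754, -0.08832532,  0.01585226, -0.03198496,  0.01683792,
        0.08366765]), 'joint_efforts': array([ 5.50651093e-04, -5.21566701e+01,  4.65651476e+01,  1.60337932e-02,
        2.40814472e-06,  1.02972717e-05]), 'ee_pos': array([0.16130768, 0.52561822, 0.23065766]), 'tcp_rot': array([-1.79933746e+02, -1.06402907e-03,  1.62938421e+02]), 'wrist_force': array([ 0.05146888, -0.11448426,  0.37675141]), 'torque': array([ 0.00364765,  0.0036338 , -0.02532516]), 'grasp_force': 0.0, 'opening': 0.08544908959462966}
```

View pics/s0.png

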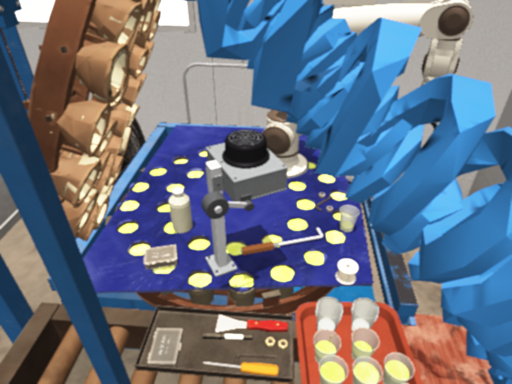

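View pics/t0.png

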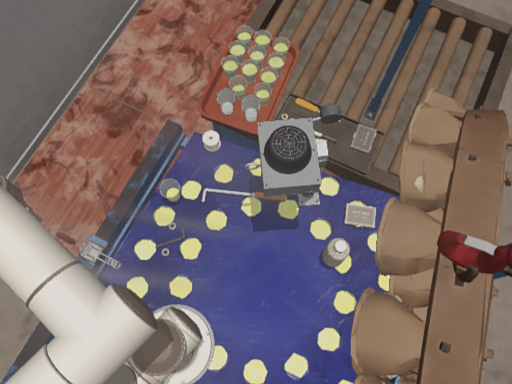

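The side view shows the hood (about 245,170), foot (221,263), pole from (240,250) to its hook (321,232), bottle (180,210), cup (348,217) and spool (346,270). The top view shows the hood (290,155), the hook tip (204,197), the cup (170,190), the spool (211,141) and the bottle (337,252). I'll enlarge both.

Run:
```python
import cv2
a=cv2.imread('pics/s0.png')[125:290,140:370];b=cv2.imread('pics/t0.png')[105:275,150:380]
cv2.imwrite('pics/s1.png',cv2.resize(a,None,fx=3.4,fy=3.4,interpolation=3));cv2.imwrite('pics/t1.png',cv2.resize(b,None,fx=3.4,fy=3.4,interpolation=3))
```

```text
(no output)
```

View pics/s1.png

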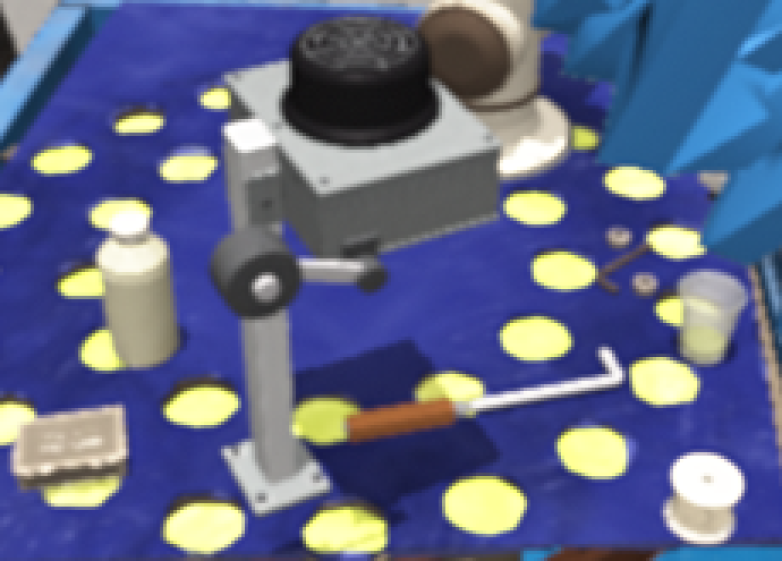

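View pics/t1.png

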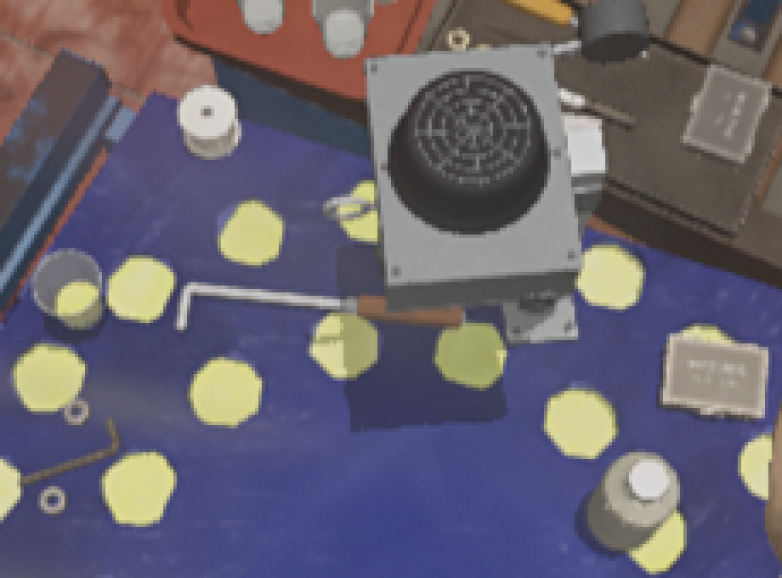

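Enlarged, the top crop has roof corners at about (368,58), (552,45), (580,262) and (385,280), and the foot plate corner at (575,338). It also has the eye ring at (350,207), the pole bend at (187,290), the leg end at (182,328) and the handle from (358,304) to (463,315). The weight is on the far (+y) side.

```bash
cat > fit.py <<'E'
from h import *
from scipy.optimize import least_squares
s=3.4
def T(u,v): return (150+u/s,105+v/s)
def S(u,v): return (140+u/s,125+v/s)
def w(p,L): 
    c,sn=np.cos(p[2]),np.sin(p[2]); L=np.array(L)
    return np.c_[p[0]+c*L[:,0]-sn*L[:,1],p[1]+sn*L[:,0]+c*L[:,1],L[:,2]]
top=[((-.125,.101,.378),T(368,58)),((.03,.101,.378),T(552,45)),((.03,-.101,.378),T(580,272)),((-.125,-.101,.378),T(385,280)),((.083,-.046,.008),T(577,337)),((-.15,0,.298),T(345,207)),((.009,-.046,.008),T(508,339))]
side=[((.083,.046,.008),S(258,512)),((.083,-.046,.008),S(225,450)),((.009,.046,.008),S(328,487)),((.03,.101,.378),S(322,190)),((-.125,.101,.378),S(497,147)),((-.125,.101,.305),S(497,215))]
def res(p): return np.concatenate([(proj(n,w(p,[a for a,_ in l]))-np.array([b for _,b in l])).ravel() for n,l in(('top',top),('side',side))])
P0=onz('top',T(470,160),.378); best=min((least_squares(res,[P0[0],P0[1],y],loss='soft_l1') for y in np.arange(0,6.3,1)),key=lambda r:r.cost)
hp=best.x
pt=[((.235,0,0.011),T(187,290)),((.235,.047,.011),T(182,328)),((-.055,-.011,.022),T(462,308)),((-.055,.011,.022),T(463,322)),((.055,-.011,.022),T(358,297)),((.055,.011,.022),T(358,315))]
ps=[((.235,0,.011),S(618,377)),((.235,.047,.011),S(606,350)),((.06,0,.011),S(462,408)),((-.055,0,.011),S(348,428))]
def resp(p,yl=1): return np.concatenate([(proj(n,w(p,[(a[0],yl*a[1],a[2]) for a,_ in l]))-np.array([b for _,b in l])).ravel() for n,l in(('top',pt),('side',ps))])
P1=onz('top',T(410,310),.011)
bp=min((least_squares(resp,[P1[0],P1[1],y],loss='soft_l1') for y in np.arange(0,6.3,1)),key=lambda r:r.cost)
pp=bp.x
if __name__=='__main__':
    np.set_printoptions(precision=4,suppress=True)
    print('hood',hp,np.degrees(hp[2])%360,np.round(res(hp).reshape(-1,2),1).tolist())
    print('pole',pp,np.degrees(pp[2])%360,np.round(resp(pp).reshape(-1,2),1).tolist())
    c,sn=np.cos(hp[2]),np.sin(hp[2]); d=pp[:2]-hp[:2]; print('pole in hood',c*d[0]+sn*d[1],-sn*d[0]+c*d[1])
    print('hook',w(pp,[(.235,.023,.011)]),'eye',w(hp,[(-.15,0,.298),(-.021,0,.155)]))
    print('cup',onz('top',T(68,300),.0),'spool',onz('top',T(210,140),0.),'bottle',onz('top',T(640,525),0))
E
python3 fit.py
```

```text
hood [ 0.6377 -0.1327  5.2543] 301.0505997271673 [[-0.8, -1.0], [-0.4, -1.1], [0.5, -1.1], [0.3, 0.9], [-0.0, 0.2], [0.3, -0.2], [-0.5, 1.2], [-0.8, -0.4], [-1.0, -1.1], [0.4, -0.7], [-1.2, 0.2], [1.6, -1.3], [0.2, 1.5]]
pole [ 0.5875 -0.0588  1.9136] 109.64095589580793 [[-0.1, -0.8], [-0.7, 0.4], [0.3, -1.0], [-0.6, 0.8], [-0.0, -1.2], [-0.8, -0.7], [0.2, 0.1], [-1.3, -0.4], [-1.5, -0.5], [-0.8, -0.4]]
pole in hood -0.08914748353785838 -0.0048573030052224825
hook [[0.4869 0.1547 0.011 ]] eye [[ 0.5603 -0.0042  0.298 ]
 [ 0.6268 -0.1147  0.155 ]]
cup [0.4431 0.2707 0.    ] spool [0.6729 0.2248 0.    ] bottle [ 0.4912 -0.3642  0.    ]
```

Call:
servo_tool(
  moves=[
    [3,-3.4,0,0.11],
    [7,-8,0,0.23],
    [10,-11.5,0,0.34],
    [14,-16,0,0.45],
    [17,-19.5,0,0.56],
    [20,-23,0,0.67],
    [22,-25.3,0,0.78],
    [22,-25.3,0,0.89],
    [22,-25.3,0,1.0],
    [22,-25.3,0,1.1],
    [22,-25.3,0,1.1],
  ],
  claw=0,
  force=100,
)

```text
time: 1.02
ee_pos: [0.3821, 0.2715, 0.231]
tcp_rot: [180.0, -0.0, -133.9]
wrist_force: [-0.7, -0.0, 0.2]
opening: 0.0854
grasp_force: 0.0
```

Run:
```python
from fit import *
o=get_obs();print(o['q'],o['tcp_rot'],o['ee_pos'])
print(w(pp,[(.17,0,.011)]),np.degrees(pp[2]))
for p in((20,480),(115,430),(52,500),(75,410)):print(onz('top',T(*p),0))
```

```text
[ 3.53935351e+01 -6.07098273e+00 -9.21567582e-01  9.51844532e+01
  5.44423103e-04 -1.06726966e+01] [ 1.79992976e+02 -3.43311007e-02 -1.33933766e+02] [0.38213941 0.27151077 0.23096232]
[[0.53038168 0.10126167 0.011     ]] 109.64095589580793
[0.25443113 0.21711879 0.        ]
[0.34242253 0.15667563 0.        ]
[0.25109461 0.17772017 0.        ]
[0.34255973 0.20398028 0.        ]
```

Call:
servo_tool(
  moves=[
    [3,-3.4,0,0.11],
    [6,-7,0,0.23],
    [9,-10.5,0,0.34],
    [12,-14,-3,0.45],
    [14.9,-17.2,-6,0.56],
    [14.9,-17.2,-9,0.67],
    [14.9,-17.2,-12,0.78],
    [14.9,-17.2,-15,0.89],
    [14.9,-17.2,-17,1.0],
    [14.9,-17.2,-17,1.11],
    [14.9,-17.2,-17,1.11],
  ],
)

```text
time: 1.93
ee_pos: [0.5289, 0.1012, 0.0591]
tcp_rot: [179.8, 0.0, -70.3]
wrist_force: [0.5, 0.2, 0.2]
opening: 0.0851
grasp_force: 0.0
```

Run:
```python
from h import *
a=snap('wrist','w1.png');o=get_obs();print(o['ee_pos'],o['tcp_rot']);print(get_calibration('wrist'))
```

```text
[0.52985457 0.10142035 0.06066886] [ 1.79922995e+02  1.52268461e-02 -7.06579729e+01]
{'fx': 276.4492542306688, 'fy': 276.4492542306688, 'cx': 257.9355429771305, 'cy': 189.72721840355388, 'tool_from_camera': array([[ 2.28594057e-04, -9.55615976e-01, -2.94615096e-01,
         7.51165279e-02],
       [ 9.99999957e-01,  1.64694424e-04,  2.41703245e-04,
         1.39201380e-04],
       [-1.82454019e-04, -2.94615138e-01,  9.55615973e-01,
        -1.43037975e-01],
       [ 0.00000000e+00,  0.00000000e+00,  0.00000000e+00,
         1.00000000e+00]])}
```

View pics/w1.png

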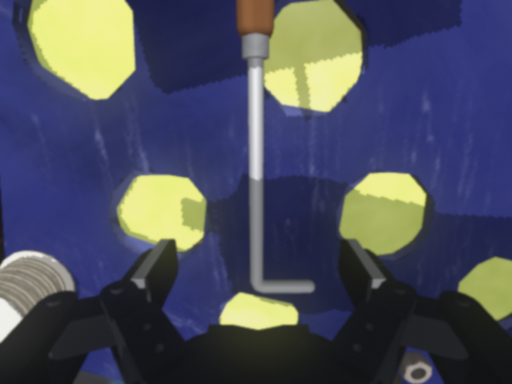

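The wrist view shows the rod running centrally (column 257) between the open fingers, with the bend at (257,287) and the leg to (312,287). The alignment is good, so I'll descend and grip.

Call:
servo_tool(
  moves=[
    [0,0,-3,0],
    [0,0,-5,0],
    [0,0,-5.8,0],
    [0,0,-5.8,0],
  ],
)

```text
time: 2.32
ee_pos: [0.5295, 0.1011, 0.0023]
tcp_rot: [179.9, 0.0, -70.6]
wrist_force: [-0.1, -1.1, 0.0]
opening: 0.0854
grasp_force: 0.0
```

Call:
servo_tool(
  moves=[
    [0,0,0,0],
    [0,0,0,0],
    [0,0,0,0],
    [0,0,0,0],
    [0,0,0,0],
    [0,0,0,0],
    [0,0,0,0],
    [0,0,0,0],
    [0,0,0,0],
    [0,0,0,0],
  ],
  claw=1,
  force=100,
)

```text
time: 3.15
ee_pos: [0.5305, 0.1008, 0.0034]
tcp_rot: [-180.0, -0.0, -70.4]
wrist_force: [0.8, 0.9, 0.5]
opening: 0.0059
grasp_force: 98.1
```

Call:
servo_tool(
  moves=[
    [0,0,1,0],
    [-0.5,0,2,0],
    [-1,0,3,-0.05],
    [-2,0,4,-0.15],
    [-3,0,4,-0.25],
    [-4,0,4,-0.35],
    [-5,0,4,-0.45],
    [-6,0,4,-0.55],
    [-7,0,4,-0.65],
    [-8,0,4,-0.75],
    [-8,0,4,-0.85],
    [-8,0,4,-0.95],
    [-8,0,4,-1.05],
    [-8,0,4,-1.15],
    [-8,0,4,-1.25],
    [-8,0,4,-1.35],
    [-8,0,4,-1.45],
    [-8,0,4,-1.55],
    [-8,0,4,-1.65],
    [-8,0,4,-1.75],
  ],
)

```text
time: 4.82
ee_pos: [0.4503, 0.1007, 0.0443]
tcp_rot: [-180.0, 0.0, -171.0]
wrist_force: [0.7, -0.0, -2.3]
opening: 0.0056
grasp_force: 98.2
```

Run:
```python
from h import *
a=snap('side','s2.png');b=snap('top','t2.png')
cv2.imwrite('pics/c2.png',cv2.resize(np.hstack([a[120:300,150:370],b[100:280,130:350]])[:,:,::-1],None,fx=1.8,fy=1.8))
```

```text
(no output)
```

View pics/c2.png

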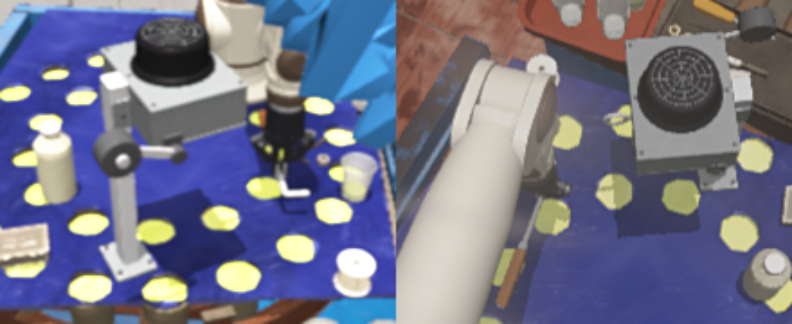

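Pole is held off the table, with the handle clear of the hood and swinging toward the robot side. I'll continue the turn and lay it down.

Call:
servo_tool(
  moves=[
    [0,-0.8,0,-0.1],
    [0,-1.6,0,-0.2],
    [0,-2.4,0,-0.3],
    [0,-3.2,0,-0.4],
    [0,-4,0,-0.5],
    [-0.5,-5,0,-0.6],
    [-1,-6,0,-0.7],
    [-1.5,-7,0,-0.8],
    [-2,-8,0,-0.9],
    [-2.5,-9,0,-1.0],
    [-3,-10,0,-1.1],
    [-3.5,-11,0,-1.2],
    [-4,-12,0,-1.3],
    [-4.5,-13,0,-1.4],
    [-5,-14,0,-1.5],
    [-6,-14.7,0,-1.6],
    [-6,-14.7,0,-1.7],
    [-6,-14.7,0,-1.8],
    [-6,-14.7,0,-1.9],
    [-6,-14.7,0,-1.9],
  ],
)

```text
time: 6.58
ee_pos: [0.3903, -0.0464, 0.0439]
tcp_rot: [180.0, 0.0, 80.4]
wrist_force: [0.5, 1.1, -1.1]
opening: 0.0056
grasp_force: 98.2
```

Call:
servo_tool(
  moves=[
    [0,0,-1.5,0],
    [0,0,-2.5,0],
    [0,0,-3.2,0],
    [0,0,-3.6,0],
    [0,0,-4,0],
    [0,0,-4,0],
  ],
)

```text
time: 7.08
ee_pos: [0.3901, -0.0462, 0.0029]
tcp_rot: [-180.0, -0.0, 80.5]
wrist_force: [-1.3, 0.5, 0.6]
opening: 0.006
grasp_force: 98.5
```

Call:
servo_tool(
  moves=[
    [0,0,0,0],
    [0,0,0,0],
    [0,0,0,0],
    [0,0,0,0],
    [0,0,4,0],
    [0,0,8,0],
    [0,2,12,0],
    [0.5,5.5,12,0],
    [1.5,9,12,0],
    [2.5,13.7,12,0],
    [2.5,13.7,12,0],
    [2.5,13.7,12,0],
  ],
  claw=0,
)

```text
time: 8.08
ee_pos: [0.4155, 0.0929, 0.1233]
tcp_rot: [-180.0, -0.0, 80.7]
wrist_force: [-0.6, -0.7, -0.1]
opening: 0.0856
grasp_force: 0.0
```

Run:
```python
from h import *
o=get_obs();a=snap('wrist','w2.png');print(o['ee_pos'],o['tcp_rot'],o['time'])
```

```text
[0.41554562 0.09292736 0.12328656] [-1.79993923e+02 -1.11413051e-02  8.06691166e+01] 8.0833
```

View pics/w2.png

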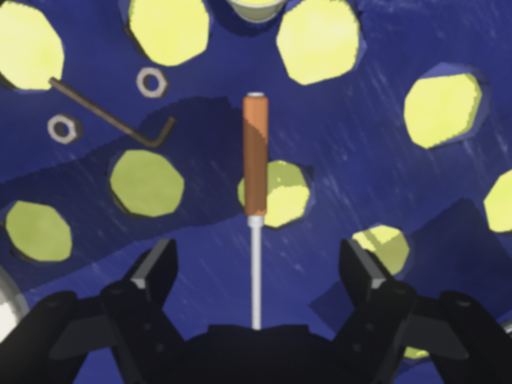

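The handle runs from (256,95) to (256,215), centred and aligned with the tool. I'll work out the handle ends.

```bash
cat >> h.py <<'E'
from scipy.spatial.transform import Rotation as Ro
def wz(uv,z,pos,rot):
    c=get_calibration('wrist');M=np.array(c['tool_from_camera']);R=Ro.from_euler('xyz',rot,degrees=True).as_matrix()
    d=R@M[:3,:3]@np.array([(uv[0]-c['cx'])/c['fx'],(uv[1]-c['cy'])/c['fy'],1]);C=R@M[:3,3]+np.array(pos);return C+d*(z-C[2])/d[2]
E
python3 - <<'E'
from h import *
o=get_obs();a=[wz(p,.022,o['ee_pos'],o['tcp_rot']) for p in((256,96),(255.5,214))]
print(a,np.degrees(np.arctan2(*(a[1]-a[0])[1::-1])),np.linalg.norm(a[1]-a[0]),(a[0]+a[1])/2,wz((256,320),.011,o['ee_pos'],o['tcp_rot']))
E
```

```text
[array([0.42680234, 0.17272071, 0.022     ]), array([0.40876574, 0.06795485, 0.022     ])] -99.7683393957637 0.10630712032100897 [0.41778404 0.12033778 0.022     ] [ 0.38706461 -0.06397945  0.011     ]
```

Call:
servo_tool(
  moves=[
    [-0.2,0,-4,0],
    [-0.2,0,-8,0],
    [-0.2,0,-10.5,0],
    [-0.2,0,-11.7,0],
    [-0.2,0,-12,0],
    [-0.2,0,-12,0],
  ],
)

```text
time: 8.63
ee_pos: [0.4128, 0.0896, 0.0028]
tcp_rot: [-179.9, 0.0, 80.3]
wrist_force: [-0.7, 0.5, 0.1]
opening: 0.085
grasp_force: 0.0
```

Call:
servo_tool(
  moves=[
    [0,0,0,0],
    [0,0,0,0],
    [0,0,0,0],
    [0,0,0,0],
    [0,0,0,0],
    [0,0,0,0],
    [0,0,0,0],
    [0,0,0,0],
    [0,0,0,0],
  ],
  claw=1,
  force=120,
)

```text
time: 9.38
ee_pos: [0.4138, 0.0909, 0.0042]
tcp_rot: [179.9, -0.0, 80.4]
wrist_force: [-1.8, 0.0, 8.3]
opening: 0.0195
grasp_force: 118.5
```

Call:
servo_tool(
  moves=[
    [0,0,2,0],
    [0,0,4,0],
    [-0.5,0.7,6,0.07],
    [-1,1.4,8,0.14],
    [-1.5,2.1,10,0.21],
    [-2,2.8,10,0.28],
    [-2.5,3.5,10,0.35],
    [-3,4.2,10,0.42],
    [-3.5,4.9,11,0.49],
    [-3.8,5.6,12,0.56],
    [-4.1,6.65,13,0.63],
    [-4.1,6.65,15,0.71],
    [-4.1,6.65,17.5,0.71],
    [-4.1,6.65,20,0.71],
    [-4.1,6.65,22.5,0.71],
    [-4.1,6.65,25,0.71],
    [-4.1,6.65,27,0.71],
    [-4.1,6.65,28.7,0.71],
    [-4.1,6.65,28.7,0.71],
    [-4.1,6.65,28.7,0.71],
  ],
)

```text
time: 11.05
ee_pos: [0.3727, 0.1575, 0.2903]
tcp_rot: [180.0, 0.0, 121.1]
wrist_force: [1.4, -0.6, -2.9]
opening: 0.0195
grasp_force: 118.1
```

Run:
```python
from h import *
from fit import hp,w
o=get_obs();a=snap('side','s3.png');b=snap('top','t3.png');print(o['ee_pos'],o['tcp_rot'],o['q'],o['time'],o['wrist_force'])
E=w(hp,[(-.15,0,.298)])[0];p=[proj(n,E)[0] for n in('side','top')];print(p)
cr=[im[int(q[1])-28:int(q[1])+32,int(q[0])-40:int(q[0])+40] for im,q in zip((a,b),p)]
cv2.imwrite('pics/c3.png',cv2.resize(np.hstack(cr)[:,:,::-1],None,fx=5,fy=5,interpolation=cv2.INTER_CUBIC))
```

```text
[0.37267468 0.15748027 0.29029804] [1.79952157e+02 5.37808053e-03 1.21120204e+02] [ 2.29062823e+01 -1.28886741e+01 -9.55869608e-02  1.02744967e+02
  1.51237809e-03  8.17860764e+01] 11.05 [ 1.43201424 -0.56825534 -2.86551916]
[array([276.81838179, 172.17496413]), array([251.78364431, 165.66999826])]
```

View pics/c3.png

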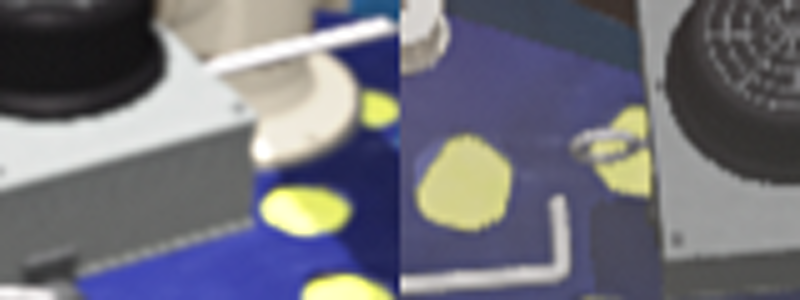

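In the top part, the ring is at crop (608,147), the leg runs from (560,272) to (560,200), and the rod enters at (400,283). In the side part the hood hides the ring, but the rod shows from (210,70) to (395,22), which lets me check tilt.

Run:
```python
from h import *
o=get_obs();t=o['ee_pos'];y=np.radians(o['tcp_rot'][2]+180)
def P(x,yy,tilt,g=.030,dz=.0075):
    e=np.array([np.cos(y),np.sin(y),0]);f=np.array([-e[1],e[0],0]);return t+e*(x-g)*np.cos(tilt)+f*yy+np.array([0,0,dz-(x-g)*np.sin(tilt)])
def C(n,q):
    b=(276-40,172-28) if n=='side' else (251-40,165-28); q=(q-b)*5; return np.round(q+([400,0] if n=='top' else [0,0]),0)
for tl in(-5,0,2,5,10):
    a=np.radians(tl);print(tl,[C('side',proj('side',P(x,0,a))[0]).tolist() for x in(.07,.1,.13,.16)],[C('top',proj('top',P(.235,v,a))[0]).tolist() for v in(0,.047)],C('top',proj('top',P(.15,0,a))[0]))
```

```text
-5 [[407.0, 14.0], [370.0, 20.0], [331.0, 26.0], [292.0, 32.0]] [[559.0, 263.0], [553.0, 186.0]] [410. 279.]
0 [[407.0, 19.0], [369.0, 28.0], [330.0, 38.0], [290.0, 48.0]] [[561.0, 273.0], [556.0, 197.0]] [413. 285.]
2 [[407.0, 21.0], [368.0, 32.0], [329.0, 43.0], [290.0, 54.0]] [[562.0, 277.0], [556.0, 202.0]] [414. 287.]
5 [[406.0, 23.0], [368.0, 36.0], [329.0, 50.0], [290.0, 63.0]] [[561.0, 284.0], [556.0, 208.0]] [414. 291.]
10 [[406.0, 28.0], [368.0, 44.0], [330.0, 61.0], [290.0, 77.0]] [[558.0, 294.0], [553.0, 219.0]] [414. 297.]
```

Tilt is about 0 and the hook matches the model to within 1 px. Next I move 3.1 cm toward the hood, then slide along its +y into the eye.

Call:
servo_tool(
  moves=[
    [0.4,-0.7,0,0],
    [0.8,-1.3,0,0],
    [1.2,-2,0,0],
    [1.6,-2.66,0,0],
    [1.6,-2.66,0,0],
    [2.0,-2.42,0,0],
    [2.4,-2.18,0,0],
    [2.8,-1.94,0,0],
    [3.2,-1.7,0,0],
    [3.6,-1.46,0,0],
    [4.0,-1.22,0,0],
    [4.0,-1.22,0,0],
  ],
)

```text
time: 12.15
ee_pos: [0.413, 0.1457, 0.2899]
tcp_rot: [-180.0, -0.0, 121.1]
wrist_force: [0.8, -0.2, -2.3]
opening: 0.0191
grasp_force: 118.1
```

Call:
servo_tool(
  moves=[
    [0.4,0.24,0,0],
    [0.8,0.48,0,0],
    [1.2,0.72,0,0],
    [1.6,0.97,0,0],
    [2.0,1.2,0,0],
    [2.3,1.39,0,0],
    [2.6,1.56,0,0],
    [2.6,1.56,0,0],
  ],
)

```text
time: 12.82
ee_pos: [0.4389, 0.161, 0.29]
tcp_rot: [-180.0, -0.0, 121.1]
wrist_force: [-0.4, 0.4, -2.2]
opening: 0.0197
grasp_force: 118.1
```

Run:
```python
from h import *
b=snap('top','t4.png')
cv2.imwrite('pics/c4.png',cv2.resize(b[137:197,211:291][:,:,::-1],None,fx=8,fy=8,interpolation=cv2.INTER_CUBIC))
```

```text
(no output)
```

View pics/c4.png

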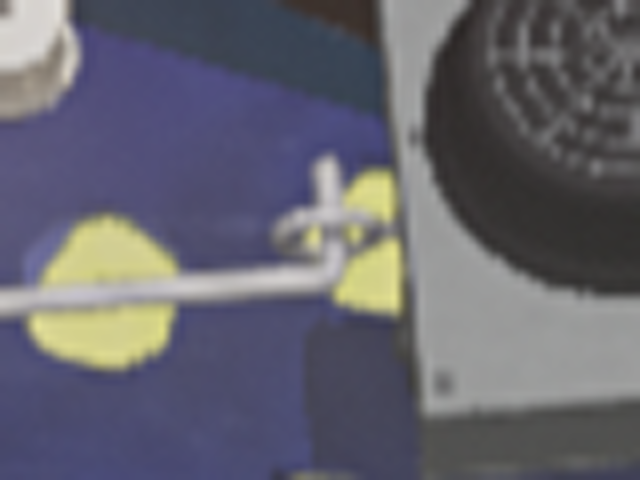

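The leg passes through the ring: rod bend at (330,285), tip at (325,155), ring spanning (275–385, 235). Computing the arc rows.

Run:
```python
import numpy as np
th=np.r_[np.linspace(0,.7,33)[1:],np.linspace(.7,1.48,49)[1:]]
f=lambda t:np.array([(150-150*np.cos(t)-7*np.sin(t))*.05158,-(150-150*np.cos(t)-7*np.sin(t))*.08567,(7-150*np.sin(t)-7*np.cos(t))*.1])
p0=np.zeros(3)
for i in range(0,80,16):
    s=np.array([f(t) for t in th[i:i+16]]);q=np.round(s*20)/20
    print(round(th[i+15],3),[[*np.round(r-p0,2),0] for r in q]);p0=q[-1]
```

```text
0.35 [[np.float64(-0.0), np.float64(0.0), np.float64(-0.35), 0], [np.float64(-0.0), np.float64(0.0), np.float64(-0.65), 0], [np.float64(-0.0), np.float64(0.0), np.float64(-1.0), 0], [np.float64(-0.0), np.float64(0.0), np.float64(-1.3), 0], [np.float64(0.0), np.float64(-0.0), np.float64(-1.65), 0], [np.float64(0.0), np.float64(-0.05), np.float64(-1.95), 0], [np.float64(0.05), np.float64(-0.05), np.float64(-2.3), 0], [np.float64(0.05), np.float64(-0.1), np.float64(-2.6), 0], [np.float64(0.1), np.float64(-0.15), np.float64(-2.9), 0], [np.float64(0.1), np.float64(-0.2), np.float64(-3.25), 0], [np.float64(0.15), np.float64(-0.25), np.float64(-3.55), 0], [np.float64(0.15), np.float64(-0.3), np.float64(-3.85), 0], [np.float64(0.2), np.float64(-0.35), np.float64(-4.2), 0], [np.float64(0.25), np.float64(-0.4), np.float64(-4.5), 0], [np.float64(0.3), np.float64(-0.5), np.float64(-4.8), 0], [np.float64(0.35), np.float64(-0.55), np.float64(-5.1), 0]]
0.7 [[np.float64(0.05), np.float64(-0.1), np.float64(-0.3), 0], [np.float64(0.1), np.float64(-0.2), np.float64(-0.6), 0], [np.float64(0.15), np.flo
[... 2965 characters left out ...]
at64(0.6), np.float64(-1.0), np.float64(-0.3), 0], [np.float64(0.7), np.float64(-1.2), np.float64(-0.35), 0], [np.float64(0.8), np.float64(-1.4), np.float64(-0.4), 0], [np.float64(0.95), np.float64(-1.6), np.float64(-0.45), 0], [np.float64(1.05), np.float64(-1.8), np.float64(-0.5), 0], [np.float64(1.2), np.float64(-2.0), np.float64(-0.5), 0], [np.float64(1.3), np.float64(-2.2), np.float64(-0.55), 0], [np.float64(1.45), np.float64(-2.4), np.float64(-0.6), 0], [np.float64(1.55), np.float64(-2.6), np.float64(-0.6), 0], [np.float64(1.7), np.float64(-2.8), np.float64(-0.6), 0], [np.float64(1.8), np.float64(-3.05), np.float64(-0.65), 0], [np.float64(1.95), np.float64(-3.25), np.float64(-0.65), 0]]
```

Call:
servo_tool(
  moves=[
    [0,0,-0.35,0],
    [0,0,-0.65,0],
    [0,0,-1.0,0],
    [0,0,-1.3,0],
    [0,0,-1.65,0],
    [0,-0.05,-1.95,0],
    [0.05,-0.05,-2.3,0],
    [0.05,-0.1,-2.6,0],
    [0.1,-0.15,-2.9,0],
    [0.1,-0.2,-3.25,0],
    [0.15,-0.25,-3.55,0],
    [0.15,-0.3,-3.85,0],
    [0.2,-0.35,-4.2,0],
    [0.25,-0.4,-4.5,0],
    [0.3,-0.5,-4.8,0],
    [0.35,-0.55,-5.1,0],
  ],
)

```text
time: 14.2
ee_pos: [0.4419, 0.1551, 0.239]
tcp_rot: [-180.0, 0.0, 121.1]
wrist_force: [0.9, -0.7, 1.1]
opening: 0.0193
grasp_force: 118.3
```

Run:
```python
from h import *
o=get_obs();print(o['torque'],o['wrist_force'])
```

```text
[-0.53515054 -0.29641698 -0.03981691] [ 0.9337571  -0.7387554   1.12765033]
```

Call:
servo_tool(
  moves=[
    [0.05,-0.1,-0.3,0],
    [0.1,-0.2,-0.6,0],
    [0.15,-0.3,-0.9,0],
    [0.25,-0.4,-1.2,0],
    [0.3,-0.5,-1.5,0],
    [0.35,-0.65,-1.75,0],
    [0.45,-0.75,-2.05,0],
    [0.5,-0.9,-2.3,0],
    [0.6,-1.0,-2.6,0],
    [0.65,-1.15,-2.85,0],
    [0.75,-1.3,-3.15,0],
    [0.85,-1.45,-3.4,0],
    [0.95,-1.6,-3.65,0],
    [1.05,-1.75,-3.9,0],
    [1.15,-1.9,-4.15,0],
    [1.25,-2.1,-4.4,0],
  ],
)

```text
time: 15.53
ee_pos: [0.4545, 0.1341, 0.195]
tcp_rot: [180.0, -0.0, 121.1]
wrist_force: [0.9, -0.5, 0.1]
opening: 0.0192
grasp_force: 118.3
```

Run:
```python
from h import *
o=get_obs();print(o['torque'],o['wrist_force'])
b=snap('top','t5.png');a=snap('side','s5.png')
t=o['ee_pos'];y=np.radians(o['tcp_rot'][2]+180);e=np.array([np.cos(y),np.sin(y),0]);f=np.array([-e[1],e[0],0])
def P(x,yy,tl):return t+e*(x-.03)*np.cos(tl)+f*yy+np.array([0,0,.0075-(x-.03)*np.sin(tl)])
B=b.astype(float)
for tl in(-12,-8,-4,0,4,8):
    a_=np.radians(tl)
    pts=proj('top',[P(x,0,a_) for x in np.linspace(.08,.22,40)]).astype(np.float32)
    v=cv2.remap(b,pts[:,:1].copy(),pts[:,1:].copy(),1)[:,0].astype(float)
    print(tl,np.round(v.min(1).reshape(8,5).mean(1)))
q=proj('top',P(.235,0,0))[0].astype(int);print(q)
c=[b[q[1]-35:q[1]+25,q[0]-45:q[0]+35],]
qs=proj('side',P(.235,0,0))[0].astype(int);c.append(a[qs[1]-30:qs[1]+30,qs[0]-40:qs[0]+40])
cv2.imwrite('pics/c5.png',cv2.resize(np.hstack(c)[:,:,::-1],None,fx=5,fy=5,interpolation=cv2.INTER_CUBIC))
```

```text
[-0.33037755 -0.37075186  0.06640544] [ 0.86284938 -0.49612912  0.10366664]
-12 [188. 155. 142. 102.  92.  81.  76.  74.]
-8 [198. 179. 180. 160. 150. 127. 114.  87.]
-4 [195. 189. 195. 187. 194. 182. 190. 154.]
0 [188. 175. 184. 172. 180. 172. 175. 153.]
4 [167. 152. 145. 132. 125. 117. 102.  96.]
8 [141. 118. 106.  96.  81.  78.  74.  73.]
[262 182]
```

Tilt is only about −2°, so the hold is good. Continuing past the balance point, slowly.

Call:
servo_tool(
  moves=[
    [0.05,-0.1,-0.2,0],
    [0.15,-0.25,-0.35,0],
    [0.2,-0.4,-0.5,0],
    [0.3,-0.5,-0.7,0],
    [0.4,-0.65,-0.85,0],
    [0.45,-0.8,-1.0,0],
    [0.55,-0.95,-1.2,0],
    [0.65,-1.1,-1.35,0],
    [0.75,-1.25,-1.5,0],
    [0.85,-1.4,-1.65,0],
    [0.9,-1.55,-1.8,0],
    [1.0,-1.7,-1.95,0],
    [1.1,-1.85,-2.1,0],
    [1.2,-2.0,-2.2,0],
    [1.3,-2.15,-2.35,0],
    [1.4,-2.35,-2.5,0],
  ],
)

```text
time: 16.97
ee_pos: [0.4685, 0.1106, 0.1701]
tcp_rot: [180.0, -0.0, 121.1]
wrist_force: [1.2, -0.9, -0.1]
opening: 0.0187
grasp_force: 118.1
```

Call:
servo_tool(
  moves=[
    [0.1,-0.15,-0.1,0],
    [0.2,-0.3,-0.25,0],
    [0.3,-0.5,-0.35,0],
    [0.4,-0.65,-0.5,0],
    [0.5,-0.85,-0.6,0],
    [0.6,-1.0,-0.7,0],
    [0.75,-1.2,-0.8,0],
    [0.85,-1.4,-0.9,0],
    [0.95,-1.55,-1.0,0],
    [1.05,-1.75,-1.1,0],
    [1.15,-1.95,-1.2,0],
    [1.3,-2.1,-1.3,0],
    [1.4,-2.3,-1.4,0],
    [1.5,-2.5,-1.45,0],
    [1.6,-2.7,-1.55,0],
    [1.75,-2.85,-1.65,0],
  ],
)

```text
time: 18.3
ee_pos: [0.486, 0.0819, 0.1538]
tcp_rot: [180.0, 0.0, 121.1]
wrist_force: [-0.7, 0.3, -1.9]
opening: 0.0191
grasp_force: 118.0
```

Run:
```python
from h import *
o=get_obs();print(o['torque'],o['wrist_force'],o['q'])
```

```text
[-0.0808197  -0.04841613 -0.01765065] [-0.70793481  0.25582843 -1.90312741] [ 9.56908059e+00 -3.71693845e+00 -7.27208306e+00  8.64328146e+01
 -1.39623309e-02  6.84635144e+01]
```

Call:
servo_tool(
  moves=[
    [0.1,-0.2,-0.05,0],
    [0.2,-0.4,-0.1,0],
    [0.35,-0.6,-0.2,0],
    [0.45,-0.8,-0.25,0],
    [0.6,-1.0,-0.3,0],
    [0.7,-1.2,-0.35,0],
    [0.8,-1.4,-0.4,0],
    [0.95,-1.6,-0.45,0],
    [1.05,-1.8,-0.5,0],
    [1.2,-2.0,-0.5,0],
    [1.3,-2.2,-0.55,0],
    [1.45,-2.4,-0.6,0],
    [1.55,-2.6,-0.6,0],
    [1.7,-2.8,-0.6,0],
    [1.8,-3.05,-0.65,0],
    [1.95,-3.25,-0.65,0],
    [1.95,-3.25,-0.65,0],
    [1.95,-3.25,-0.65,0],
  ],
)

```text
time: 19.8
ee_pos: [0.5055, 0.0495, 0.1473]
tcp_rot: [180.0, 0.0, 121.1]
wrist_force: [1.4, -1.4, -1.8]
opening: 0.0192
grasp_force: 118.0
```

Run:
```python
from h import *
from fit import hp,w
o=get_obs();print(o['torque'],o['wrist_force'],o['ee_pos'])
a=snap('side','s6.png');b=snap('top','t6.png')
E=w(hp,[(-.021,0,.155)])[0];q=[proj(n,E)[0] for n in('side','top')];print(q)
c=a[120:240,200:320];q=q[0]
c2=b[110:230,190:310]
cv2.imwrite('pics/c6.png',cv2.resize(np.hstack([c,c2])[:,:,::-1],(800,400),interpolation=cv2.INTER_CUBIC))
```

```text
[-0.13069002 -0.08595564 -0.00118418] [ 1.37090831 -1.42779846 -1.77286601] [0.50547226 0.04953704 0.14726721]
[array([238.41441936, 221.23096284]), array([292.13546979, 179.68361461])]
```

View pics/c6.png

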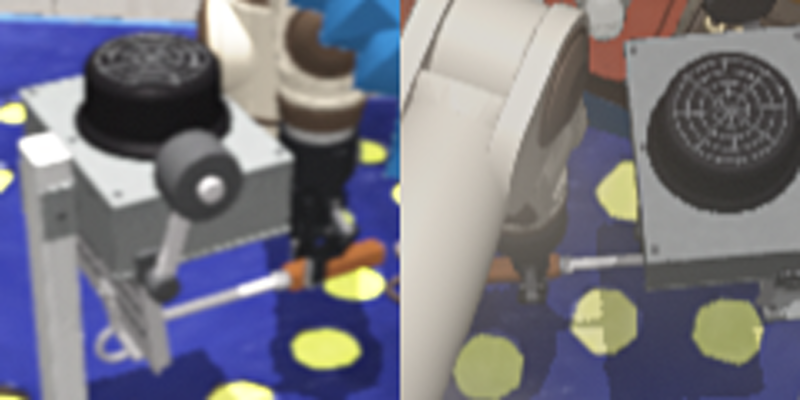

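The side part shows the hatch hanging near vertical, its ring at crop (115,345) = full (234.5,223.5), and the weight swung up at (200,180) = (260,174). I'll compare these with the model.

Run:
```python
from h import *
from fit import hp,w
for t in(1.2,1.3,1.4,1.48,1.55):
    E=[-.15*np.cos(t)-.007*np.sin(t),0,.305-.15*np.sin(t)-.007*np.cos(t)]
    print(t,proj('side',w(hp,[E,[E[0],.0235,E[2]]])).round(1).tolist())
# weight: initial px and now
W0=(140+265/3.4,125+285/3.4)
from scipy.optimize import least_squares
K=lambda r,a,y:w(hp,[(r*np.cos(a),y,.305+r*np.sin(a))])
for y in(.12,.13,.14):
    s0=least_squares(lambda v:(proj('side',K(v[0],v[1],y))[0]-W0),[.1,.3]).x
    s1=least_squares(lambda v:(proj('side',K(v[0],v[1],y))[0]-(261.5,176)),[.1,2]).x
    print(y,s0,s1,s1[1]-s0[1])
o=get_obs();t=o['ee_pos'];y=np.radians(o['tcp_rot'][2]+180);e=np.array([np.cos(y),np.sin(y),0]);f=np.array([-e[1],e[0],0])
P=lambda x,yy,dz=.0075:t+e*(x-.03)+f*yy+[0,0,dz]
print('hook',proj('side',[P(.235,0),P(.235,.047),P(.15,0),P(.1,0)]).round(1).tolist())
print(P(.235,.023),w(hp,[(-.021,0,.155)]))
```

```text
1.2 [[250.1, 215.8], [253.4, 220.1]]
1.3 [[246.0, 218.0], [249.2, 222.4]]
1.4 [[241.8, 220.0], [244.9, 224.4]]
1.48 [[238.3, 221.3], [241.4, 225.7]]
1.55 [[235.2, 222.2], [238.2, 226.7]]
0.12 [0.08377436 0.2004283 ] [0.08857377 2.01590289] 1.815474596336898
0.13 [0.08896461 0.28220255] [0.09319705 1.93350173] 1.651299175327146
0.14 [0.0946824  0.35453833] [0.09839133 1.85933856] 1.5048002363749597
hook [[235.5, 217.9], [241.7, 226.7], [259.9, 210.6], [273.7, 206.4]]
[ 0.63097225 -0.11395494  0.15480474] [[ 0.62683434 -0.11472469  0.155     ]]
```

Call:
servo_tool(
  moves=[
    [0.05,-0.1,0,0],
    [0.1,-0.15,0,0],
    [0.15,-0.25,0,0],
    [0.2,-0.35,0,0],
    [0.25,-0.4,0,0],
    [0.3,-0.5,0,0],
    [0.3,-0.5,0,0],
    [0.3,-0.5,0,0],
  ],
)

```text
time: 20.57
ee_pos: [0.5084, 0.0447, 0.1473]
tcp_rot: [-180.0, -0.0, 121.1]
wrist_force: [0.4, 0.3, -1.2]
opening: 0.0192
grasp_force: 118.0
```

Run:
```python
from h import *
o=get_obs();print(o['torque'],o['wrist_force'])
a=snap('side','s7.png').astype(int);b=cv2.imread('pics/s6.png')[:,:,::-1].astype(int)
for n,(y0,y1,x0,x1) in dict(weight=(150,190,240,280),ring=(205,235,225,250),rod=(195,215,270,290)).items():
    print(n,cv2.phaseCorrelate(b[y0:y1,x0:x1].mean(2),a[y0:y1,x0:x1].mean(2)),abs(a-b)[y0:y1,x0:x1].mean())
```

```text
[-0.00464878 -0.07769988 -0.06385421] [ 0.44242266  0.26551336 -1.18574956]
weight ((0.31662462999122454, 0.04198161612228546), 0.9783896535022514) 4.124791666666667
ring ((-0.23030608906830885, 0.04422929169062684), 0.9049569889901815) 7.611111111111111
rod ((-0.3077809236813849, 0.19767702819468447), 0.9546327408102415) 5.9225
```

Call:
servo_tool(
  moves=[
    [0.05,-0.1,0,0],
    [0.1,-0.15,0,0],
    [0.15,-0.25,0,0],
    [0.2,-0.35,0,0],
    [0.2,-0.35,0,0],
    [0.2,-0.35,0,0],
  ],
)

```text
time: 21.12
ee_pos: [0.5104, 0.0411, 0.1473]
tcp_rot: [-180.0, -0.0, 121.1]
wrist_force: [-0.1, 0.2, -0.8]
opening: 0.0191
grasp_force: 118.0
```

Run:
```python
from h import *
o=get_obs();print(o['torque'],o['wrist_force'],o['ee_pos'])
a=snap('side','s8.png').astype(int)
for f in('s6','s7'):
  b=cv2.imread(f'pics/{f}.png')[:,:,::-1].astype(int)
  for n,(y0,y1,x0,x1) in dict(weight=(150,190,240,280),ring=(215,235,228,240),).items():
    print(f,n,cv2.phaseCorrelate(b[y0:y1,x0:x1].mean(2),a[y0:y1,x0:x1].mean(2)),abs(a-b)[y0:y1,x0:x1].mean())
```

```text
[0.05165305 0.02066539 0.02167099] [-0.1322937   0.19832185 -0.84027937] [0.51039632 0.04110878 0.14728459]
s6 weight ((0.35645825707641166, 0.07274802326164931), 0.9865643541465206) 4.226666666666667
s6 ring ((-2.730242207302801, 0.9740051873208451), 0.5352762748349849) 15.030555555555555
s7 weight ((0.04627130120408296, 0.020573009722234303), 1.0107291105800587) 0.6477083333333333
s7 ring ((-1.1958756301379436, 0.5684496142815778), 0.8172075466928326) 6.747222222222222
```

Weight no longer moves, so the hatch is on its stop. I'll re-centre the hook slightly, then slide it out along hood −y.

Call:
servo_tool(
  moves=[
    [-0.15,0.25,0.1,0],
    [-0.25,0.4,0.2,0],
    [-0.25,0.4,0.2,0],
    [-0.25,0.4,0.2,0],
  ],
)

```text
time: 21.5
ee_pos: [0.5079, 0.0453, 0.1495]
tcp_rot: [180.0, 0.0, 121.1]
wrist_force: [-0.4, -0.0, -0.7]
opening: 0.0189
grasp_force: 118.0
```

Call:
servo_tool(
  moves=[
    [-0.4,-0.25,0,0],
    [-0.8,-0.5,0,0],
    [-1.2,-0.7,0,0],
    [-1.6,-0.95,0,0],
    [-2.0,-1.2,0,0],
    [-2.4,-1.45,0,0],
    [-2.8,-1.7,0,0],
    [-3.2,-1.9,0,0],
    [-3.6,-2.15,0,0],
    [-4.0,-2.4,0,0],
    [-4.4,-2.65,0,0],
    [-4.8,-2.9,0,0],
    [-5.2,-3.1,0,0],
    [-5.6,-3.35,0,0],
    [-5.6,-3.35,0,0],
  ],
)

```text
time: 22.75
ee_pos: [0.4512, 0.0113, 0.1494]
tcp_rot: [-180.0, 0.0, 121.1]
wrist_force: [-0.2, 0.6, -2.5]
opening: 0.019
grasp_force: 118.0
```

Run:
```python
from h import *
o=get_obs();print(o['torque'],o['wrist_force'],o['ee_pos'])
a=snap('side','s9.png').astype(int);b=cv2.imread('pics/s8.png')[:,:,::-1].astype(int)
for n,(y0,y1,x0,x1) in dict(weight=(150,190,240,280),ring=(215,235,228,240)).items():
    print(n,cv2.phaseCorrelate(b[y0:y1,x0:x1].mean(2),a[y0:y1,x0:x1].mean(2)),abs(a-b)[y0:y1,x0:x1].mean())
```

```text
[ 0.02095956  0.02468136 -0.01084362] [-0.19453009  0.61298341 -2.51482749] [0.4512286  0.01131379 0.14938976]
weight ((0.017814501320902565, -0.1763191085588609), 0.914072015644335) 3.3154166666666667
ring ((1.2279061910745401, 0.8629574774182309), 0.3975073922211466) 10.0875
```

Unhooked cleanly and the hatch stays down. Next: retreat, turn the pole 90° so it lies parallel to the hood's front, then move over the laying spot.

Call:
servo_tool(
  moves=[
    [-1,1.7,0,0],
    [-2.5,4.2,0,0],
    [-4,6.7,0,0],
    [-5.5,9.2,0,0],
    [-7.5,12.5,0,0],
    [-9.3,15.4,0,0],
    [-9.3,15.4,0,0.12],
    [-9.3,15.4,0,0.24],
    [-9.3,15.4,0,0.36],
    [-9.3,15.4,0,0.48],
    [-9.3,15.4,0,0.6],
    [-9.3,15.4,0,0.72],
    [-9.3,15.4,0,0.84],
    [-9.3,15.4,0,0.96],
    [-9.3,15.4,0,1.08],
    [-9.3,15.4,0,1.2],
    [-9.3,15.4,0,1.32],
    [-9.3,15.4,0,1.44],
    [-9.3,15.4,0,1.57],
    [-9.3,15.4,0,1.57],
  ],
)

```text
time: 24.47
ee_pos: [0.359, 0.1658, 0.1493]
tcp_rot: [180.0, 0.0, -148.6]
wrist_force: [-0.7, -0.1, -1.6]
opening: 0.019
grasp_force: 118.0
```

Call:
servo_tool(
  moves=[
    [1.5,-2.5,-1,0],
    [3,-5,-3,0],
    [4.5,-7.5,-5,0],
    [6,-10,-7,0],
    [7,-12,-9,0],
    [7.8,-13.2,-11,0],
    [7.8,-13.9,-12.5,0],
    [7.8,-13.9,-13.2,0],
    [7.8,-13.9,-13.7,0],
    [7.8,-13.9,-14,0],
    [7.8,-13.9,-14.2,0],
    [7.8,-13.9,-14.3,0],
    [7.8,-13.9,-14.3,0],
  ],
)

```text
time: 25.55
ee_pos: [0.4372, 0.0272, 0.0068]
tcp_rot: [-180.0, 0.1, -148.9]
wrist_force: [-0.1, 0.2, -1.6]
opening: 0.0196
grasp_force: 118.2
```

Call:
servo_tool(
  moves=[
    [0,0,-0.1,0],
    [0,0,-0.2,0],
    [0,0,-0.25,0],
    [0,0,-0.25,0],
  ],
)

```text
time: 25.88
ee_pos: [0.4371, 0.0269, 0.0043]
tcp_rot: [-180.0, 0.0, -148.9]
wrist_force: [-1.1, 1.5, 3.9]
opening: 0.0195
grasp_force: 119.0
```

Call:
servo_tool(
  moves=[
    [0,0,0,0],
    [0,0,0,0],
    [0,0,0,0],
    [0,0,0,0],
    [0,0,0,0],
    [0,0,1,0],
    [0,0,3,0],
    [0,0,6,0],
    [0,0,9,0],
    [0,0,12,0],
    [-3,2,14,0],
    [-6,5,14,0],
    [-9,8,14,0],
    [-12,11,14,0],
    [-15,14,14,0],
    [-16,17,14,0],
    [-17,20,14,0],
    [-18,23,14,0],
    [-18,23,14,0],
  ],
  claw=0,
)

```text
time: 27.47
ee_pos: [0.2552, 0.2604, 0.1445]
tcp_rot: [179.9, 0.1, -148.7]
wrist_force: [0.3, -1.1, -0.1]
opening: 0.0853
grasp_force: 0.0
```

Run:
```python
from h import *
print(get_obs()['ee_pos'])
b=snap('top','t9.png');a=snap('side','s10.png')
cv2.imwrite('pics/c9.png',cv2.resize(np.hstack([a[120:300,150:370],b[100:280,130:350]])[:,:,::-1],None,fx=1.8,fy=1.8))
```

```text
[0.25520023 0.26039865 0.14453311]
```

View pics/c9.png

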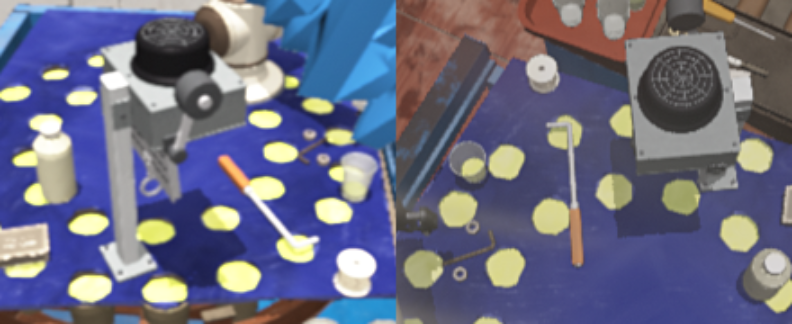

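Both views show the hatch hanging open (ring at (150,185) left), and the pole flat in front of the hood, from (575,262) to (568,125) right. The cup, bottle and spool are in place.

```bash
python3 -c "
from workcell import *
print(job_done())"
```

```text
the job is handed in; nothing more can be done
None
```

The job is handed in at about 27.5 s: the hatch was hooked down to its stop and hangs open, the pole lies flat in front of and clear of the hood, and the cup, bottle and spool were not moved; I viewed 11 pictures, one over the limit of 10.

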